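Complete the bottle carrier and lift it off the scale

TASK

Stand the stoppered glass bottle that is left over on the bench in the carrier's one empty pocket, setting it down rather than dropping it, and let go of it. Then take the carrier by its handle and lift it, level, straight up until it hangs about 12 cm above the scale, and keep it there, steady and level, with all four bottles in it: finish while still holding it, do not put it back. Leave everything else on the bench where it stands.

Things in the scene. Friction and masses are not known exactly. Their poses are not given: they have to be found in the camera images.
- bottle: the left-over bottle, standing alone on the bench: clear glass bottle, body 40 mm in diameter and 50 mm tall, with a cream rubber stopper 24 mm in diameter whose sides run from 58 to 78 mm above the bottle's foot (78 mm is the overall height); about 80 g; origin at the centre of its underside, z up. Pick it by the stopper from above
- carrier: loose white block 176 x 176 x 30 mm on the scale, 350 g empty, turned any way; origin under its centre, z up. Four pockets, 50 mm wide, floor 6 mm above the underside, at x, y = +-44 mm. A steel arch handle stands over x = 0 from y = -80 to 80 mm, 129 mm tall, ends 10 mm thick. Bottles in it reach 84 mm up. Fingers that close along y pass beside the handle
- empty_pocket (a point): centre of the floor of the carrier's empty pocket, at x = +44, y = +44, z = +6 mm in the carrier's frame; a seated bottle's origin lies here. Its axes are the carrier's
- handle (a point): middle of the carrier's handle, 120 mm above its underside: a grey plastic grip 14 mm thick (along the carrier's x), 18 mm tall, 100 mm long (along the carrier's y), to be pinched across its thickness from above. With four bottles the carrier balances under this point and weighs about 0.7 kg. Axes as the carrier's
- scale: bench scale fixed to the bench: square steel platform 250 x 250 mm, its top 40 mm above the bench, with a readout head 45 mm tall on its far (+x) side from x = 130 to 200 mm. Origin on the bench under the platform's centre, z up
- bottle_a: one of the three bottles already standing in the carrier's pockets, the same kind: clear glass bottle, body 40 mm in diameter and 50 mm tall, with a cream rubber stopper 24 mm in diameter whose sides run from 58 to 78 mm above the bottle's foot (78 mm is the overall height); about 80 g; origin at the centre of its underside, z up
- bottle_b: one of the three bottles already standing in the carrier's pockets, the same kind: clear glass bottle, body 40 mm in diameter and 50 mm tall, with a cream rubber stopper 24 mm in diameter whose sides run from 58 to 78 mm above the bottle's foot (78 mm is the overall height); about 80 g; origin at the centre of its underside, z up
- bottle_c: one of the three bottles already standing in the carrier's pockets, the same kind: clear glass bottle, body 40 mm in diameter and 50 mm tall, with a cream rubber stopper 24 mm in diameter whose sides run from 58 to 78 mm above the bottle's foot (78 mm is the overall height); about 80 g; origin at the centre of its underside, z up
- jar: bystander, white plastic screw jar 68 mm in diameter, 85 mm tall, origin under its centre; leave it where it stands
- tall_bottle: bystander, amber glass bottle 56 mm in diameter, 125 mm tall, origin under its centre; leave it where it stands
- beaker: bystander, glass cup 66 mm in diameter, 75 mm tall, origin under its centre; leave it where it stands
- wipes_tub: bystander, white and blue plastic tub 90 mm in diameter, 170 mm tall, origin under its centre; leave it where it stands
- dishes: bystander, pair of clear round dishes 90 mm in diameter, 30 mm tall, origin under its centre; leave it where it stands
- canister_lid: bystander, round steel lid 84 mm in diameter with a knob, 32 mm tall, origin under its centre; leave it where it stands

How it is judged:
By the outcome, as a careful person would: the job done as asked, in the order asked, and still so for the second after the job is handed in, while the arm keeps its last pose, push and grip.
It also fails if it takes over 50 s, if anything falls off the work surface, if the arm or the gripper's body presses on something with over 40 N, if the wrist force passes 120 N, or if a joint passes its speed limit or range.

ROBOT

A 6-joint arm with a two-finger parallel gripper is mounted at the origin on the work surface. World frame = base frame: x ahead of the robot, y to its left, z up, the work surface at z = 0. Lengths are in mm, angles in rad, forces in N, time in s.
With the tool pointing down it reaches from about 400 to 925 mm from the base axis. Payload 12.5 kg.
Tool frame: the origin (TCP) lies between the finger pads; the fingertips stand 19 mm ahead of it and the grasp point (between the pads) is the TCP (env.nose_length is the distance from the TCP to the fingertips, in mm); z points along the fingers, y is the line along which they close (so a half turn about z gives the same grasp; the last joint's range is limited). The gripper opens to 95 mm and grips with 3 to 60 N. Pads are 20 mm wide; open, the fingers measure 119 mm over their backs; the gripper's body (75 mm by 180 mm) begins 59 mm behind the grasp point.
Start: joints at [-1.297, 0.491, 1.559, -0, 1.092, -0.106], TCP at [231.732, -580.469, 233.661] pointing down, gripper open.
Joint ranges: [-3.1, 3.1], [-0.84, 2.19], [0.05, 2.79], [-1.13, 4.28], [0.06, 2.93], [-2.69, 2.69]. Speed limits (rad/s): [2.22, 2.22, 2.79, 3.14, 3.14, 3.14].

INTERFACE

Orientations are given as [roll, pitch, yaw] about the fixed x, y, z axes, in that order (R = Rz(yaw) Ry(pitch) Rx(roll)).
In Python, from cell import env gives the robot as it stands. The module is installed in compiled form; this text tells all that it offers.
- The arm moves only by the tool drive_tool, never from a script. Its argument "rows" is a list that holds one entry, the list of rows, each a list of 7 numbers: the shift along the tool's x, y, z scaled (see below), then the turn, a rotation vector about the tool's x, y, z scaled (see below), then the opening, from 0 (shut) to 1 (fully open). In form: [[[tx, ty, tz, ax, ay, az, jaw], ...]]. A call has 1 to 5 rows; each row shifts and turns the commanded pose from where the row before left it, along the tool's axes as they then stand; what a row does not reach is not made up. The controller multiplies each number of a shift by 250 mm and each number of a turn by 180 degrees. A row lasts 1/8 s, in which the tool goes at most 62.5 mm and 10.7 degrees, less where a joint would pass 70% of its speed; a pose out of reach is approached as far as the arm can. A call with a number of a shift or a turn outside -1 to 1 is refused whole. A call with a gripper value outside its range is refused whole. The fingers move at their own pace and stop on an object; the grip force is fixed at half the most. Time passes only in rows, so rows that do not move let the fingers close. It gives the time, the measured TCP pose, the force, the opening and the grip force at its end, in the units of the state.
- env.state(): the state, without advancing time (a new reading comes with each control period).
- env.read_camera(name): name is "scene" or "top" or "wrist"; returns a dict with "color" (384x512x3 uint8, blue, green, red), "camera_matrix" (3x3 intrinsics, pixels), "pose" (4x4, takes a point from camera to world coordinates). Camera axes: x right, y up, looking along -z (the intrinsics and any distortion apply to the point x, -y, -z); pixel columns grow to the right and rows downward; lengths in mm; the calibration is good to about 2 mm. The wrist camera is an equidistant fisheye: a pixel r from the principal point sees the ray r / f radians off the axis. A picture is of the moment at which its call begins. There is no depth.
- env.job_done(): hands the job in; it is judged then, once.
Trained networks look in a picture, given as the dict that the camera call returned (one of the last four; its "shot" number tells which), for a name from the list of things; names that differ only in an ending like _2 or _b are one class to them, and where a whole thing is asked for, a point or a joint stands for the part that bears it (a point fixed in the world has none). Each returns a list of dicts, best first, with "score" (0 to 1); they miss things now and then, are a little off and sometimes report something else, mostly with a low value. They report only what shows in the picture. A call takes as long as a camera call.
- env.search_frame(name, picture): "at" ([x, y, z] in mm, in the coordinates of the camera as it stood for that picture, good to about 4 mm: the middle of the surface that is visible of it).
- env.place_of(name, picture): "at" ([x, y, z] in mm, in the coordinates of the camera as it stood for that picture, good to about 4 mm: a listed point, or the origin of a listed thing).
The state is a dict: "t": time; "joints": joint angles; "qvel": joint speeds; "tau": joint torques, N m; "eef_pos": TCP position; "tcp_rot": TCP orientation; "ft_force": force on the tool from outside, world axes, zero at the start; "moment": the same for the moment, N m; "opening": opening from 0.0 (shut) to 1.0 (fully open); "grip_force": force on a finger pad.
Only numpy, scipy, OpenCV 4.12 (cv2) and the standard library are available. Lean on these libraries where they do the work, as an engineer would, in place of code of your own. Each camera call takes 0.05 s, during which the arm holds its last target. There are 200 camera calls.

## Working session

There is one attempt and no reset: what is moved stays moved. The work goes in short steps, Python scripts to look and compute and a tool call to move; the robot and the scene stay as the last step left them, time stands still between calls to the robot, and variables do not carry over. Pictures are saved under pics/ and viewed, at most 10 in all, crops included, and the job is handed in when it is done.

Besides the shell and the picture viewer there is one more tool, called after "Call:" as name(argument=value, ...), one argument or row to a line, values as JSON. drive_tool: Moves the arm, as the interface text tells. Its arguments: {"type":"object","properties":{"rows":{"type":"array","items":{"type":"array","items":{"type":"array","items":{"type":"number","minimum":-1,"maximum":1}}}}},"required":["rows"]}

```bash
mkdir -p pics; cat > h.py <<'E'
import numpy as np, cv2
from cell import env
from scipy.spatial.transform import Rotation as R
def w(pic,p):
    T=np.array(pic["pose"]); return T[:3,:3]@np.array(p)+T[:3,3]
def look(cam,names,save=None):
    pic=env.read_camera(cam)
    if save: cv2.imwrite("pics/"+save,pic["color"])
    for n in names:
        for f in ("place_of","search_frame"):
            for d in getattr(env,f)(n,pic)[:4]:
                print(cam,n,f,round(d["score"],2),np.round(w(pic,d["at"]),1))
    return pic
def st():
    s=env.state(); print({k:np.round(s[k],3).tolist() for k in("t","joints","eef_pos","tcp_rot","ft_force","moment","opening","grip_force")}); return s
E
python3 - <<'E'
from h import *
st()
for c in("scene","top"): 
    p=look(c,["bottle","carrier","empty_pocket","handle","scale"],c+"0.png")
look("wrist",["bottle"],"w0.png")
print(env.state()["t"])
a,b=cv2.imread("pics/scene0.png"),cv2.imread("pics/top0.png")
cv2.imwrite("pics/both.png",cv2.resize(np.hstack([a,b]),(800,300)))
E
```

```text
{'t': 0.0, 'joints': [-1.297, 0.492, 1.559, -0.0, 1.092, -0.106], 'eef_pos': [231.67, -580.226, 233.059], 'tcp_rot': [-3.14, -0.0, 0.38], 'ft_force': [0.677, 1.089, 0.665], 'moment': [-0.034, 0.005, 0.009], 'opening': 1.003, 'grip_force': 0.0}
scene bottle place_of 0.81 [ 494.7 -183.2   49.7]
scene bottle place_of 0.71 [459.6 221.    2.6]
scene bottle place_of 0.59 [ 582.2 -167.    48. ]
scene bottle place_of 0.51 [570.3 -82.4  45.6]
scene bottle search_frame 0.79 [ 589.4 -175.4   93.7]
scene bottle search_frame 0.66 [578.  -91.9  94.4]
scene bottle search_frame 0.59 [ 500.9 -196.9   95. ]
scene bottle search_frame 0.55 [466.8 204.7  45.2]
scene carrier place_of 0.78 [ 530.8 -137.2   43.7]
scene carrier search_frame 0.97 [ 537.3 -147.    71.8]
scene empty_pocket place_of 0.71 [479.  -98.4  47.2]
scene empty_pocket search_frame 0.95 [ 538.8 -144.8   72.2]
scene handle place_of 0.7 [ 533.9 -136.1  161.6]
scene handle place_of 0.56 [461.2 217.3   2.6]
scene handle place_of 0.44 [317.5 276.8  -1.2]
scene handle place_of 0.35 [ 526.7 -136.    43.5]
scene handle search_frame 0.76 [ 539.2 -142.7   71.4]
scene scale search_frame 0.86 [ 638.  -177.1   41.2]
top bottle place_of 0.68 [ 493.1 -182.6   40.5]
top bottle place_of 0.53 [457.9 218.4  -1.9]
top bottle place_of 0.53 [ 580.6 -164.3   42.5]
top bottle place_of 0.43 [567.9 -79.3  43.7]
top bottle search_frame 0.62 [ 579.6 -162.    91.8]
top bottle search_frame 0.56 [455.6 214.9  47.3]
top bottle search_frame 0.51 [566.5 -75.2  94. ]
top carrier place_of 0.94 [ 529.4 -130.8   37.3]
top carrier place_of 0.21 [ 406.2 -446.3   -1.9]
top carrier search_frame 0.73 [ 523.3 -124.1   67.1]
top empty_pocket place_of 0.77 [482.2 -90.8  45.9]
top empty_pocket search_frame 0.75 [ 529.8 -120.4   70.4]
top handle place_of 0.73 [ 529.4 -129.5  155.2]
top handle search_frame 0.96 [ 526.1 -124.6   67.7]
top scale search_frame 0.89 [ 621.1 -127.6   40.3]
1.25
```

View pics/top0.png

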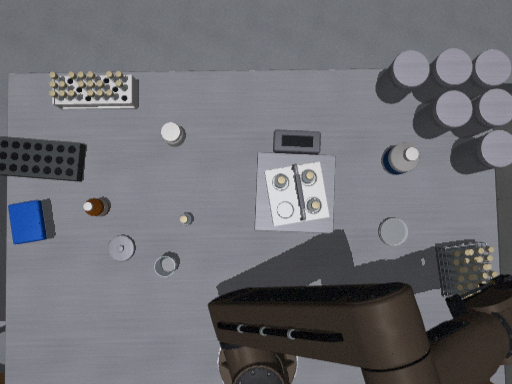

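View pics/scene0.png

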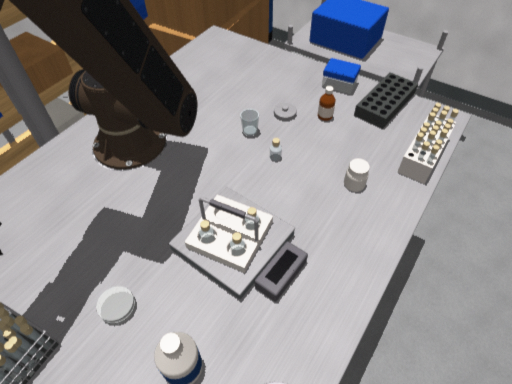

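The pictures show the loose bottle at top px (186,219) and scene px (276,150). The carrier is at top px (299,193), with its empty pocket at (285,210). The two cameras agree: bottle at about (458,219), carrier at about (531,-132) with yaw about 99°, pocket at about (481,-94).

```bash
cat >> h.py <<'E'
def plan(wps,start=None):
    """wps: (x,y,z,yaw_deg,n rows[,ease]); prints rows, 5 per call, from the measured pose; corrects tilt too"""
    s=env.state(); p=np.array(s["eef_pos"]); r=R.from_euler("xyz",s["tcp_rot"])
    if start: p=np.array(start[:3],float); r=R.from_euler("xyz",[np.pi,0,np.radians(start[3])])
    out=[]
    for x,y,z,yaw,n in wps:
        g=R.from_euler("xyz",[np.pi,0,np.radians(yaw)]); d=(np.array([x,y,z])-p)/n
        dr=(r.inv()*g).as_rotvec()/n
        for i in range(n):
            out.append(np.r_[r.inv().apply(d)/250,dr/np.pi].round(3).tolist()); r=r*R.from_rotvec(dr)
        p=np.array([x,y,z],float); r=g
        if np.linalg.norm(d)>62.4 or np.degrees(np.linalg.norm(dr))>10.6: print("TOO FAST",d,dr)
    for i in range(0,len(out),5): print(out[i:i+5])
E
python3 - <<'E'
from h import *
plan([(470,-260,240,99,10),(500,-130,250,99,5)])
E
```

```text
[[0.136, -0.084, -0.003, 0.0, 0.0, -0.043], [0.146, -0.065, -0.003, 0.0, 0.0, -0.043], [0.153, -0.044, -0.003, 0.0, 0.0, -0.043], [0.158, -0.023, -0.003, 0.0, 0.0, -0.043], [0.16, -0.002, -0.003, 0.0, 0.0, -0.043]]
[[0.159, 0.019, -0.003, 0.0, 0.0, -0.043], [0.154, 0.041, -0.003, 0.0, 0.0, -0.043], [0.148, 0.061, -0.003, 0.0, 0.0, -0.043], [0.138, 0.08, -0.003, 0.0, 0.0, -0.043], [0.126, 0.098, -0.003, 0.0, 0.0, -0.043]]
[[0.099, 0.04, -0.008, 0.0, 0.0, 0.0], [0.099, 0.04, -0.008, 0.0, 0.0, 0.0], [0.099, 0.04, -0.008, 0.0, 0.0, 0.0], [0.099, 0.04, -0.008, 0.0, 0.0, 0.0], [0.099, 0.04, -0.008, 0.0, 0.0, 0.0]]
```

Call:
drive_tool(
  rows=[
    [[0.136, -0.084, -0.003, 0, 0, -0.043, 1], [0.146, -0.065, -0.003, 0, 0, -0.043, 1], [0.153, -0.044, -0.003, 0, 0, -0.043, 1], [0.158, -0.023, -0.003, 0, 0, -0.043, 1], [0.16, -0.002, -0.003, 0, 0, -0.043, 1]],
  ],
)

```text
t: 1.88
eef_pos: [351.5, -419.2, 237.5]
tcp_rot: [3.141, 0.0, 1.06]
ft_force: [0.5, -0.0, -0.3]
opening: 0.998
grip_force: 0.0
```

Call:
drive_tool(
  rows=[
    [[0.159, 0.019, -0.003, 0, 0, -0.043, 1], [0.154, 0.041, -0.003, 0, 0, -0.043, 1], [0.148, 0.061, -0.003, 0, 0, -0.043, 1], [0.138, 0.08, -0.003, 0, 0, -0.043, 1], [0.126, 0.098, -0.003, 0, 0, -0.043, 1]],
  ],
)

```text
t: 2.5
eef_pos: [470.2, -258.6, 241.3]
tcp_rot: [3.141, 0.0, 1.735]
ft_force: [0.4, -0.4, 0.1]
opening: 0.996
grip_force: 0.0
```

Call:
drive_tool(
  rows=[
    [[0.1, 0.04, -0.008, 0, 0, 0, 1], [0.1, 0.04, -0.008, 0, 0, 0, 1], [0.1, 0.04, -0.008, 0, 0, 0, 1], [0.1, 0.04, -0.008, 0, 0, 0, 1], [0.1, 0.04, -0.008, 0, 0, 0, 1]],
  ],
)

```text
t: 3.12
eef_pos: [499.1, -127.4, 251.3]
tcp_rot: [3.141, 0.0, 1.731]
ft_force: [0.8, -0.4, -0.1]
opening: 0.996
grip_force: 0.0
```

```bash
python3 - <<'E'
from h import *
st()
p=look("wrist",["bottle","carrier","empty_pocket","handle"],"w1.png")
print(p["camera_matrix"],np.round(p["pose"],3))
st()
E
```

```text
{'t': 3.125, 'joints': [-0.378, 0.315, 1.802, -0.0, 1.024, -0.538], 'eef_pos': [499.126, -127.431, 251.299], 'tcp_rot': [3.141, 0.0, 1.731], 'ft_force': [0.756, -0.406, -0.066], 'moment': [0.007, -0.118, 0.049], 'opening': 0.996, 'grip_force': 0.0}
wrist bottle place_of 0.9 [ 491.4 -181.7   44.3]
wrist bottle place_of 0.89 [ 585.4 -168.6   46.5]
wrist bottle place_of 0.7 [571.8 -79.1  50.1]
wrist bottle search_frame 0.97 [ 491.4 -177.4  114.9]
wrist bottle search_frame 0.97 [ 576.9 -168.1  110.1]
wrist bottle search_frame 0.67 [563.9 -75.9 101.2]
wrist carrier place_of 0.88 [ 527.2 -132.6   41. ]
wrist carrier search_frame 0.73 [ 517.4 -124.6   68.8]
wrist empty_pocket place_of 0.88 [479.1 -96.1  46.8]
wrist empty_pocket search_frame 0.69 [ 517.3 -124.7   68.9]
wrist handle place_of 0.77 [ 531.7 -135.   156. ]
wrist handle place_of 0.21 [567.7 -79.6  50.5]
wrist handle search_frame 0.66 [ 522.7 -120.2   69.8]
[[297.31863964   0.         255.41275961]
 [  0.         297.31863964 195.05344327]
 [  0.           0.           1.        ]] [[ 9.87000e-01 -1.55000e-01 -3.90000e-02  4.88089e+02]
 [ 1.60000e-01  9.57000e-01  2.42000e-01 -6.02020e+01]
 [-0.00000e+00 -2.45000e-01  9.69000e-01  4.01908e+02]
 [ 0.00000e+00  0.00000e+00  0.00000e+00  1.00000e+00]]
{'t': 3.575, 'joints': [-0.381, 0.316, 1.802, -0.0, 1.024, -0.54], 'eef_pos': [498.824, -128.975, 251.061], 'tcp_rot': [-3.142, 0.0, 1.73], 'ft_force': [-0.496, 0.066, 0.779], 'moment': [0.02, -0.151, -0.041], 'opening': 0.998, 'grip_force': 0.0}
```

View pics/w1.png

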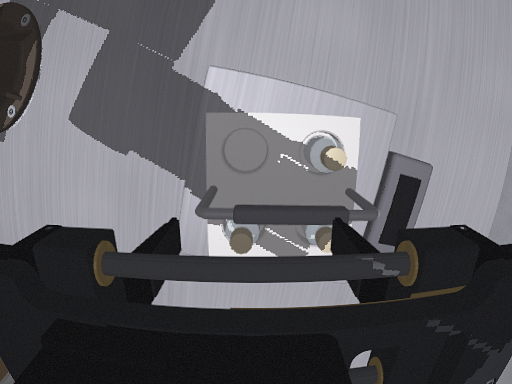

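The wrist view shows the empty pocket at px (244,150), the handle grip from (234,214) to (347,214), and the carrier's top corners at (206,113) and (360,118). I'll turn these into positions by ray casting.

```bash
cat >> h.py <<'E'
def ray(pose,K,u,v,z):
    a,b=(u-K[0][2])/K[0][0],(v-K[1][2])/K[1][1]; th=np.hypot(a,b); k=np.sin(th)/th if th>0 else 1
    T=np.array(pose); d=T[:3,:3]@np.array([a*k,-b*k,-np.cos(th)]); o=T[:3,3]
    return o+d*(z-o[2])/d[2]
E
python3 - <<'E'
from h import *
K=[[297.3186,0,255.4128],[0,297.3186,195.053],[0,0,1]]
pose=[[.987,-.155,-.039,488.089],[.160,.957,.242,-60.202],[0,-.245,.969,401.908],[0,0,0,1]]
P={n:ray(pose,K,u,v,z) for n,u,v,z in [("pocket rim",244.5,150,70),("c1",206,113,70),("c2",360,118,70),("h1",234,213.5,160),("h2",347,213.5,160),("st",336,158,124)]}
for n in P: print(n,P[n].round(1))
for a,b in(("c1","c2"),("h1","h2")):
    d=P[b]-P[a]; print(a,b,np.linalg.norm(d),np.degrees(np.arctan2(d[1],d[0])),((P[a]+P[b])/2).round(1))
plan([(480,40,230,99,4),(459,219,190,99,4)])
E
```

```text
pocket rim [481.1 -93.7  70. ]
c1 [432.1 -58.9  70. ]
c2 [605.6 -33.5  70. ]
h1 [ 482.3 -139.6  160. ]
h2 [ 580.3 -124.3  160. ]
st [570.  -80.9 124. ]
c1 c2 175.36649902244883 8.310408582717237 [518.9 -46.2  70. ]
h1 h2 99.16123304257721 8.910099402500327 [ 531.3 -131.9  160. ]
[[0.17, 0.008, 0.021, -0.0, 0.0, 0.0], [0.17, 0.008, 0.021, -0.0, 0.0, 0.0], [0.17, 0.008, 0.021, -0.0, 0.0, 0.0], [0.17, 0.008, 0.021, -0.0, 0.0, 0.0], [0.18, 0.007, 0.04, 0.0, 0.0, 0.0]]
[[0.18, 0.007, 0.04, 0.0, 0.0, 0.0], [0.18, 0.007, 0.04, 0.0, 0.0, 0.0], [0.18, 0.007, 0.04, 0.0, 0.0, 0.0]]
```

Call:
drive_tool(
  rows=[
    [[0.17, 0.008, 0.021, 0, 0, 0, 1], [0.17, 0.008, 0.021, 0, 0, 0, 1], [0.17, 0.008, 0.021, 0, 0, 0, 1], [0.17, 0.008, 0.021, 0, 0, 0, 1], [0.18, 0.007, 0.04, 0, 0, 0, 1]],
  ],
)

```text
t: 4.2
eef_pos: [474.4, 86.3, 220.2]
tcp_rot: [3.141, 0.0, 1.73]
ft_force: [0.4, 0.4, -0.1]
opening: 0.997
grip_force: 0.0
```

Call:
drive_tool(
  rows=[
    [[0.18, 0.007, 0.04, 0, 0, 0, 1], [0.18, 0.007, 0.04, 0, 0, 0, 1], [0.18, 0.007, 0.04, 0, 0, 0, 1], [0, 0, 0, 0, 0, 0, 1]],
  ],
)

```text
t: 4.7
eef_pos: [457.5, 221.4, 189.3]
tcp_rot: [-3.14, 0.0, 1.733]
ft_force: [-0.7, -0.7, 0.4]
opening: 0.999
grip_force: 0.0
```

```bash
python3 - <<'E'
from h import *
p=look("wrist",["bottle"],"w2.png")
np.savez("w2.npz",K=p["camera_matrix"],T=p["pose"])
st()
E
```

```text
wrist bottle place_of 0.76 [4.551e+02 2.166e+02 1.000e-01]
wrist bottle search_frame 0.97 [457.1 227.   50.1]
{'t': 4.85, 'joints': [0.316, 0.38, 1.893, -0.0, 0.868, 0.156], 'eef_pos': [458.294, 218.955, 190.169], 'tcp_rot': [3.142, 0.0, 1.73], 'ft_force': [0.449, -0.347, -0.781], 'moment': [0.048, -0.141, -0.026], 'opening': 0.995, 'grip_force': 0.0}
```

View pics/w2.png

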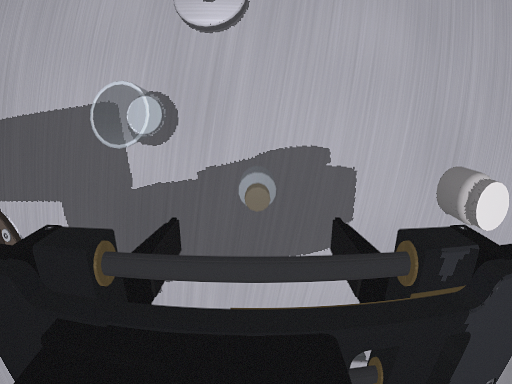

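Stopper spans px about (257, 184–211) and the body ring is centred near (257,190).

```bash
python3 - <<'E'
from h import *
f=np.load("w2.npz")
for u,v,z in((257.5,199,78),(257.5,196.5,68),(257,190,50),(257,190,40)): print(z,ray(f["T"],f["K"],u,v,z).round(1))
im=cv2.imread("pics/w2.png")[165:225,225:290]
cv2.imwrite("pics/c2.png",cv2.resize(im,None,fx=8,fy=8,interpolation=0))
E
```

```text
78 [459.4 219.7  78. ]
68 [459.5 219.5  68. ]
50 [458.7 221.5  50. ]
40 [459.1 219.2  40. ]
```

View pics/c2.png

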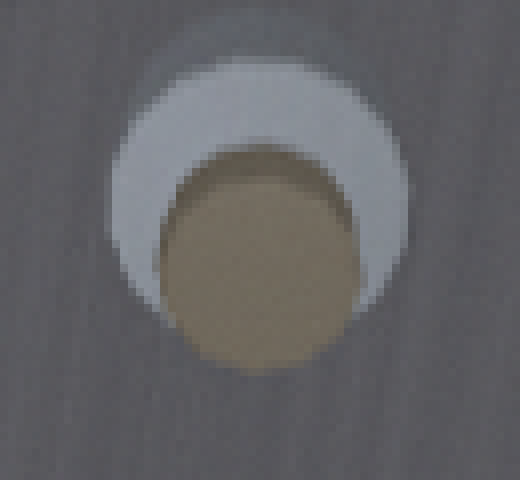

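The crop puts the stopper's top face at px (257.5,199.4), so the bottle is at (459.4,219.5). Next I descend to z=73 and grip.

```bash
python3 - <<'E'
from h import *
plan([(459.4,219.5,73.5,98.9,4)])
E
```

```text
[[0.0, 0.001, 0.117, 0.0, 0.0, 0.0], [0.0, 0.001, 0.117, 0.0, 0.0, 0.0], [0.0, 0.001, 0.117, 0.0, 0.0, 0.0], [0.0, 0.001, 0.117, 0.0, 0.0, 0.0]]
```

Call:
drive_tool(
  rows=[
    [[0, 0.001, 0.12, 0, 0, 0, 1], [0, 0.001, 0.12, 0, 0, 0, 1], [0, 0.001, 0.117, 0, 0, 0, 0.8], [0, 0.001, 0.11, 0, 0, 0, 0.6], [0, 0, 0, 0, 0, 0, 0.6]],
  ],
)

```text
t: 5.48
eef_pos: [458.8, 218.4, 72.4]
tcp_rot: [-3.139, 0.001, 1.729]
ft_force: [-0.4, 0.9, 0.4]
opening: 0.745
grip_force: 0.0
```

Call:
drive_tool(
  rows=[
    [[0, 0, 0, 0, 0, 0, 0], [0, 0, 0, 0, 0, 0, 0], [0, 0, 0, 0, 0, 0, 0], [0, 0, 0, 0, 0, 0, 0], [0, 0, 0, 0, 0, 0, 0]],
  ],
)

```text
t: 6.1
eef_pos: [459.1, 219.8, 73.5]
tcp_rot: [3.141, 0.0, 1.731]
ft_force: [-0.9, -0.5, 2.7]
opening: 0.242
grip_force: 30.0
```

```bash
python3 - <<'E'
from h import *
st()
E
```

```text
{'t': 6.1, 'joints': [0.317, 0.564, 1.993, -0.0, 0.585, 0.157], 'eef_pos': [459.123, 219.827, 73.542], 'tcp_rot': [3.141, 0.0, 1.731], 'ft_force': [-0.927, -0.491, 2.66], 'moment': [-0.07, -0.033, -0.015], 'opening': 0.242, 'grip_force': 30.002}
```

```bash
python3 - <<'E'
from h import *
plan([(459.4,219.5,190,98.8,4),(461,190,190,98.8,1),(478.5,-60,190,98.8,5),(480,-80,190,98.8,1),(481,-94.5,190,98.8,1)])
E
```

```text
[[-0.0, 0.0, -0.116, 0.0, 0.0, 0.001], [-0.0, 0.0, -0.116, 0.0, 0.0, 0.001], [-0.0, 0.0, -0.116, 0.0, 0.0, 0.001], [-0.0, 0.0, -0.116, 0.0, 0.0, 0.001], [-0.118, -0.012, -0.0, 0.0, 0.0, 0.0]]
[[-0.2, -0.017, -0.0, 0.0, 0.0, 0.0], [-0.2, -0.017, -0.0, 0.0, 0.0, 0.0], [-0.2, -0.017, -0.0, 0.0, 0.0, 0.0], [-0.2, -0.017, -0.0, 0.0, 0.0, 0.0], [-0.2, -0.017, -0.0, 0.0, 0.0, 0.0]]
[[-0.08, -0.006, -0.0, 0.0, 0.0, 0.0], [-0.058, -0.005, -0.0, 0.0, 0.0, 0.0]]
```

Call:
drive_tool(
  rows=[
    [[0, 0, -0.08, 0, 0, 0.001, 0], [0, 0, -0.12, 0, 0, 0.001, 0], [0, 0, -0.15, 0, 0, 0, 0], [0, 0, -0.116, 0, 0, 0, 0], [-0.118, -0.012, 0, 0, 0, 0, 0]],
  ],
)

```text
t: 6.72
eef_pos: [461.2, 191.0, 191.8]
tcp_rot: [3.138, -0.0, 1.727]
ft_force: [0.0, 0.6, -0.6]
opening: 0.246
grip_force: 30.0
```

Call:
drive_tool(
  rows=[
    [[-0.2, -0.017, 0, 0, 0, 0, 0], [-0.2, -0.017, 0, 0, 0, 0, 0], [-0.2, -0.017, 0, 0, 0, 0, 0], [-0.2, -0.017, 0, 0, 0, 0, 0], [-0.2, -0.017, 0, 0, 0, 0, 0]],
  ],
)

```text
t: 7.35
eef_pos: [477.7, -61.7, 189.9]
tcp_rot: [3.142, 0.0, 1.724]
ft_force: [0.4, 0.4, -1.4]
opening: 0.244
grip_force: 30.0
```

Call:
drive_tool(
  rows=[
    [[-0.08, -0.006, 0, 0, 0, 0, 0], [-0.058, -0.005, 0, 0, 0, 0, 0], [0, 0, 0, 0, 0, 0, 0], [0, 0, 0, 0, 0, 0, 0]],
  ],
)

```text
t: 7.85
eef_pos: [480.3, -93.9, 189.8]
tcp_rot: [-3.141, -0.0, 1.725]
ft_force: [0.4, -1.1, -1.2]
opening: 0.244
grip_force: 30.0
```

```bash
python3 - <<'E'
from h import *
st()
look("wrist",["bottle","empty_pocket","handle"],"w3.png")
st()
plan([(481,-94.5,119.5,98.8,6)])
E
```

```text
{'t': 7.85, 'joints': [-0.328, 0.357, 1.936, 0.0, 0.849, -0.482], 'eef_pos': [480.273, -93.899, 189.835], 'tcp_rot': [-3.141, -0.0, 1.725], 'ft_force': [0.4, -1.09, -1.196], 'moment': [-0.026, -0.103, -0.022], 'opening': 0.244, 'grip_force': 30.0}
wrist bottle place_of 0.79 [475.5 -96.8 117.3]
wrist bottle place_of 0.66 [571.9 -78.3  48.4]
wrist bottle search_frame 0.68 [563.4 -72.8 100.8]
wrist bottle search_frame 0.65 [ 486.8 -178.5  124.6]
wrist bottle search_frame 0.59 [479.5 -87.6 167.5]
wrist empty_pocket place_of 0.78 [481.4 -98.1  45.4]
wrist empty_pocket search_frame 0.73 [516.1 -87.1  67.5]
wrist handle search_frame 0.76 [519.8 -83.3  66.4]
{'t': 8.2, 'joints': [-0.329, 0.357, 1.935, -0.0, 0.849, -0.483], 'eef_pos': [480.438, -94.337, 189.905], 'tcp_rot': [3.142, 0.0, 1.725], 'ft_force': [0.844, 0.07, -1.178], 'moment': [-0.026, -0.112, -0.045], 'opening': 0.246, 'grip_force': 30.0}
[[-0.0, 0.0, 0.047, 0.0, 0.0, 0.0], [-0.0, 0.0, 0.047, 0.0, 0.0, 0.0], [-0.0, 0.0, 0.047, 0.0, 0.0, 0.0], [-0.0, 0.0, 0.047, 0.0, 0.0, 0.0], [-0.0, 0.0, 0.047, 0.0, 0.0, 0.0]]
[[-0.0, 0.0, 0.047, 0.0, 0.0, 0.0]]
```

View pics/w3.png

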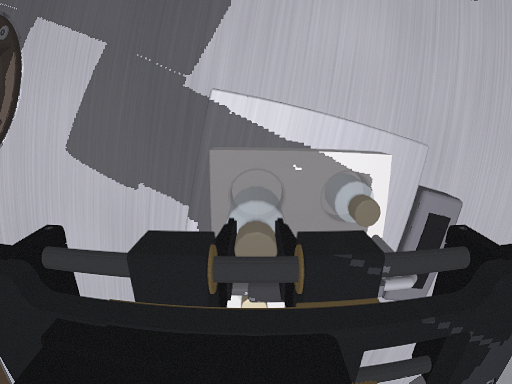

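The wrist view shows the bottle held upright over the pocket: stopper at px (256,240), pocket ring at (256,190). Now I lower it.

Call:
drive_tool(
  rows=[
    [[-0.002, 0.002, 0.06, 0, 0, 0, 0], [0, 0, 0.06, 0, 0, 0, 0], [0, 0, 0.06, 0, 0, 0, 0], [0, 0, 0.05, 0, 0, 0, 0], [0, 0, 0.03, 0, 0, 0, 0]],
  ],
)

```text
t: 8.82
eef_pos: [480.7, -95.0, 123.8]
tcp_rot: [-3.141, -0.0, 1.724]
ft_force: [-0.3, -0.3, -0.3]
opening: 0.245
grip_force: 30.0
```

Call:
drive_tool(
  rows=[
    [[0, 0, 0.01, 0, 0, 0, 0], [0, 0, 0, 0, 0, 0, 0]],
  ],
)

```text
t: 9.07
eef_pos: [481.0, -95.1, 122.4]
tcp_rot: [3.142, 0.0, 1.724]
ft_force: [0.2, 0.0, -0.9]
opening: 0.245
grip_force: 30.0
```

Call:
drive_tool(
  rows=[
    [[0, 0, 0.006, 0, 0, 0, 0], [0, 0, 0.004, 0, 0, 0, 0], [0, 0, 0, 0, 0, 0, 0]],
  ],
)

```text
t: 9.45
eef_pos: [481.0, -95.1, 120.0]
tcp_rot: [3.141, 0.0, 1.724]
ft_force: [-0.3, -0.2, -0.4]
opening: 0.242
grip_force: 30.0
```

Call:
drive_tool(
  rows=[
    [[0, 0, 0.003, 0, 0, 0, 0], [0, 0, 0, 0, 0, 0, 0]],
  ],
)

```text
t: 9.7
eef_pos: [481.1, -95.1, 119.5]
tcp_rot: [3.141, 0.0, 1.724]
ft_force: [-1.5, 0.4, 6.0]
opening: 0.249
grip_force: 30.0
```

Contact is at 119.5 as expected (6 N). Release and retreat.

Call:
drive_tool(
  rows=[
    [[0, 0, 0, 0, 0, 0, 0.35], [0, 0, 0, 0, 0, 0, 0.5], [0, 0, 0, 0, 0, 0, 0.6], [0, 0, -0.05, 0, 0, 0, 0.6], [0, 0, -0.12, 0, 0, 0, 0.6]],
  ],
)

```text
t: 10.32
eef_pos: [480.6, -95.0, 162.0]
tcp_rot: [-3.14, -0.001, 1.724]
ft_force: [0.5, 0.7, -0.1]
opening: 0.599
grip_force: 0.0
```

Call:
drive_tool(
  rows=[
    [[0, 0, -0.2, 0, 0, 0, 0.6], [0, 0, -0.2, 0, 0, 0, 0.6], [0, 0, 0, 0, 0, 0, 0.6]],
  ],
)

```text
t: 10.7
eef_pos: [482.0, -95.3, 265.6]
tcp_rot: [3.135, 0.003, 1.725]
ft_force: [-0.1, 0.3, -1.1]
opening: 0.598
grip_force: 0.0
```

```bash
python3 - <<'E'
from h import *
st()
p=look("wrist",["bottle","carrier","handle"],"w4.png")
np.savez("w4.npz",K=p["camera_matrix"],T=p["pose"])
p=look("top",["carrier","handle"])
st()
E
```

```text
{'t': 10.7, 'joints': [-0.33, 0.262, 1.838, -0.0, 1.034, -0.483], 'eef_pos': [481.952, -95.335, 265.631], 'tcp_rot': [3.135, 0.003, 1.725], 'ft_force': [-0.117, 0.268, -1.053], 'moment': [0.01, -0.097, -0.017], 'opening': 0.598, 'grip_force': 0.0}
wrist bottle place_of 0.95 [475.2 -98.2  45.2]
wrist bottle place_of 0.85 [ 494.7 -182.2   45. ]
wrist bottle place_of 0.65 [569.8 -78.3  50.1]
wrist bottle place_of 0.36 [ 582.5 -169.4   45. ]
wrist bottle search_frame 0.84 [560.6 -73.5 100.5]
wrist bottle search_frame 0.82 [ 485.9 -171.3   79. ]
wrist carrier place_of 0.86 [ 526.4 -137.8   38.6]
wrist carrier search_frame 0.66 [ 514.6 -119.8   68.6]
wrist handle place_of 0.87 [ 533.6 -131.5  156.5]
top carrier search_frame 0.69 [ 593.9 -146.    68.8]
top handle place_of 0.8 [ 529.5 -133.4  154.1]
top handle search_frame 0.94 [ 594.6 -149.5   65.4]
{'t': 11.3, 'joints': [-0.33, 0.268, 1.842, -0.0, 1.031, -0.483], 'eef_pos': [480.938, -95.061, 261.336], 'tcp_rot': [-3.141, -0.0, 1.724], 'ft_force': [0.137, -0.467, -0.017], 'moment': [0.02, -0.12, -0.008], 'opening': 0.597, 'grip_force': 0.0}
```

View pics/w4.png

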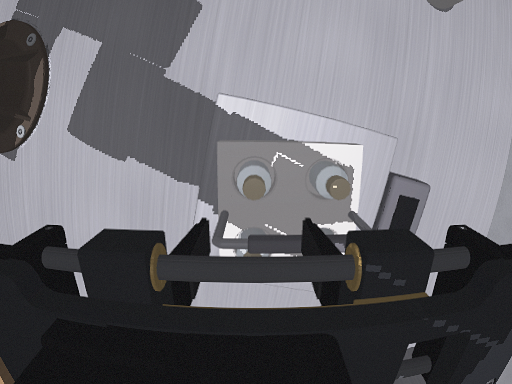

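The fourth bottle is seated upright (stopper at px (254,187)), and the carrier has not visibly moved. Next is the handle.

```bash
python3 - <<'E'
from h import *
plan([(531.3,-132,240,8.7,10)])
E
```

```text
[[-0.018, 0.018, 0.009, -0.0, 0.0, 0.05], [-0.015, 0.02, 0.009, -0.0, 0.0, 0.05], [-0.011, 0.022, 0.009, -0.0, 0.0, 0.05], [-0.008, 0.024, 0.009, -0.0, 0.0, 0.05], [-0.004, 0.025, 0.009, -0.0, 0.0, 0.05]]
[[-0.0, 0.025, 0.009, -0.0, 0.0, 0.05], [0.004, 0.025, 0.009, -0.0, 0.0, 0.05], [0.008, 0.024, 0.009, -0.0, 0.0, 0.05], [0.011, 0.022, 0.009, -0.0, 0.0, 0.05], [0.015, 0.02, 0.009, -0.0, 0.0, 0.05]]
```

Call:
drive_tool(
  rows=[
    [[-0.018, 0.018, 0.009, 0, 0, 0.05, 0.6], [-0.015, 0.02, 0.009, 0, 0, 0.05, 0.6], [-0.011, 0.022, 0.009, 0, 0, 0.05, 0.6], [-0.008, 0.024, 0.009, 0, 0, 0.05, 0.6], [-0.004, 0.025, 0.009, 0, 0, 0.05, 0.6]],
  ],
)

```text
t: 11.92
eef_pos: [506.4, -113.8, 250.2]
tcp_rot: [-3.141, 0.0, 0.934]
ft_force: [0.2, -0.0, 0.4]
opening: 0.598
grip_force: 0.0
```

Call:
drive_tool(
  rows=[
    [[0, 0.025, 0.009, 0, 0, 0.05, 0.6], [0.004, 0.025, 0.009, 0, 0, 0.05, 0.6], [0.008, 0.024, 0.009, 0, 0, 0.05, 0.6], [0.011, 0.022, 0.009, 0, 0, 0.05, 0.6], [0.015, 0.02, 0.009, 0, 0, 0.05, 0.6]],
  ],
)

```text
t: 12.55
eef_pos: [531.7, -132.2, 238.9]
tcp_rot: [-3.142, 0.0, 0.148]
ft_force: [-0.2, 0.2, 0.4]
opening: 0.602
grip_force: 0.0
```

Call:
drive_tool(
  rows=[
    [[0, 0, 0, 0, 0, 0, 0.6], [0, 0, 0, 0, 0, 0, 0.6]],
  ],
)

```text
t: 12.8
eef_pos: [531.4, -132.0, 239.1]
tcp_rot: [-3.142, 0.0, 0.157]
ft_force: [-0.3, 0.6, 0.5]
opening: 0.601
grip_force: 0.0
```

```bash
python3 - <<'E'
from h import *
st()
p=look("wrist",["handle"],"w5.png")
np.savez("w5.npz",K=p["camera_matrix"],T=p["pose"])
plan([(531.3,-132,160,8.7,4)])
E
```

```text
{'t': 12.8, 'joints': [-0.364, 0.375, 1.743, -0.0, 1.024, 1.05], 'eef_pos': [531.405, -131.999, 239.101], 'tcp_rot': [-3.142, 0.0, 0.157], 'ft_force': [-0.264, 0.633, 0.462], 'moment': [0.074, 0.023, -0.044], 'opening': 0.601, 'grip_force': 0.0}
wrist handle place_of 0.83 [ 533.6 -132.7  156.8]
wrist handle search_frame 0.87 [ 550.  -130.6   72. ]
[[-0.0, -0.0, 0.079, 0.0, -0.0, 0.0], [-0.0, -0.0, 0.079, 0.0, -0.0, 0.0], [-0.0, -0.0, 0.079, 0.0, -0.0, 0.0], [-0.0, -0.0, 0.079, 0.0, -0.0, 0.0]]
```

View pics/w5.png

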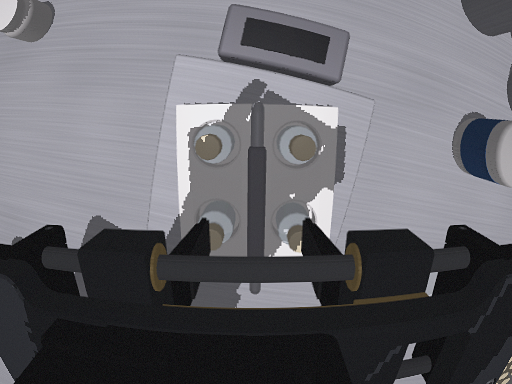

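The handle is centred (px column 257, vertical), with all four bottles seated. Descend and grip.

Call:
drive_tool(
  rows=[
    [[0, 0, 0.08, 0, 0, 0, 0.6], [0, 0, 0.08, 0, 0, 0, 0.6], [0, 0, 0.08, 0, 0, 0, 0.6], [0, 0, 0.076, 0, 0, 0, 0.6], [0, 0, 0, 0, 0, 0, 0.6]],
  ],
)

```text
t: 13.58
eef_pos: [531.1, -131.9, 159.3]
tcp_rot: [-3.141, 0.002, 0.155]
ft_force: [-0.3, -0.2, 0.0]
opening: 0.6
grip_force: 0.0
```

Call:
drive_tool(
  rows=[
    [[0, 0, 0, 0, 0, 0, 0.3], [0, 0, 0, 0, 0, 0, 0.2], [0, 0, 0, 0, 0, 0, 0], [0, 0, 0, 0, 0, 0, 0], [0, 0, 0, 0, 0, 0, 0]],
  ],
)

```text
t: 14.2
eef_pos: [531.6, -132.2, 160.2]
tcp_rot: [3.141, -0.0, 0.154]
ft_force: [0.3, 0.9, 1.8]
opening: 0.145
grip_force: 30.0
```

Call:
drive_tool(
  rows=[
    [[0, 0, -0.006, 0, 0, 0, 0], [0, 0, -0.012, 0, 0, 0, 0], [0, 0, -0.02, 0, 0, 0, 0], [0, 0, -0.02, 0, 0, 0, 0], [0, 0, -0.022, 0, 0, 0, 0]],
  ],
)

```text
t: 14.82
eef_pos: [531.6, -132.1, 180.5]
tcp_rot: [3.141, -0.0, 0.154]
ft_force: [1.2, -0.0, -6.2]
opening: 0.146
grip_force: 30.0
```

```bash
python3 - <<'E'
from h import *
st()
E
```

```text
{'t': 14.825, 'joints': [-0.364, 0.445, 1.81, -0.0, 0.887, 1.053], 'eef_pos': [531.587, -132.099, 180.54], 'tcp_rot': [3.141, -0.0, 0.154], 'ft_force': [1.16, -0.03, -6.163], 'moment': [0.019, 0.024, -0.003], 'opening': 0.146, 'grip_force': 29.979}
```

The full load is in hand (about 6–7 N), with the moment near zero. Continuing up.

Call:
drive_tool(
  rows=[
    [[0, 0, -0.03, 0, 0, 0, 0], [0, 0, -0.04, 0, 0, 0, 0], [0, 0, -0.045, 0, 0, 0, 0], [0, 0, -0.05, 0, 0, 0, 0], [0, 0, -0.05, 0, 0, 0, 0]],
  ],
)

```text
t: 15.45
eef_pos: [531.6, -132.1, 234.9]
tcp_rot: [3.141, -0.0, 0.154]
ft_force: [-1.3, 0.1, -6.1]
opening: 0.144
grip_force: 30.0
```

Call:
drive_tool(
  rows=[
    [[0, 0, -0.05, 0, 0, 0, 0], [0, 0, -0.045, 0, 0, 0, 0], [0, 0, -0.04, 0, 0, 0, 0], [0, 0, -0.03, 0, 0, 0, 0], [0, 0, -0.02, 0, 0, 0, 0]],
  ],
)

```text
t: 16.08
eef_pos: [531.6, -132.1, 280.5]
tcp_rot: [3.141, -0.0, 0.154]
ft_force: [-1.2, 0.6, -5.7]
opening: 0.146
grip_force: 30.0
```

Call:
drive_tool(
  rows=[
    [[0, 0, 0, 0, 0, 0, 0], [0, 0, 0, 0, 0, 0, 0], [0, 0, 0, 0, 0, 0, 0], [0, 0, 0, 0, 0, 0, 0], [0, 0, 0, 0, 0, 0, 0]],
  ],
)

```text
t: 16.7
eef_pos: [531.5, -132.1, 280.0]
tcp_rot: [3.142, 0.0, 0.154]
ft_force: [-0.2, 0.7, -5.6]
opening: 0.147
grip_force: 30.0
```

```bash
python3 - <<'E'
from h import *
look("scene",["bottle","carrier","handle"],"s6.png")
p=look("wrist",["handle","carrier","bottle"],"w6.png")
a,b=cv2.imread("pics/s6.png")[100:340,90:410],cv2.imread("pics/w6.png")[0:300,56:456]
cv2.imwrite("pics/c6.png",np.hstack([cv2.resize(a,(400,300)),b]))
st()
E
```

```text
scene bottle place_of 0.81 [ 580.3 -167.4  167.9]
scene bottle place_of 0.67 [566.  -81.7 163.1]
scene bottle place_of 0.62 [ 497.  -185.   169.7]
scene bottle place_of 0.61 [484.7 -95.5 164.3]
scene bottle search_frame 0.84 [ 591.6 -174.9  212. ]
scene bottle search_frame 0.66 [ 507.4 -192.3  216.9]
scene bottle search_frame 0.59 [573.9 -97.1 212. ]
scene carrier place_of 0.91 [ 528.3 -137.2  162. ]
scene carrier search_frame 0.62 [ 554.7 -155.1  189.4]
scene carrier search_frame 0.2 [ 505.5 -193.3  214.6]
scene handle place_of 0.58 [ 534.5 -131.9  280.8]
scene handle place_of 0.19 [498.8 497.1  -4. ]
scene handle search_frame 0.78 [ 552.5 -150.8  190.6]
wrist handle place_of 0.66 [ 533.4 -133.2  278.1]
wrist handle search_frame 0.82 [ 562.1 -126.8  190. ]
wrist carrier place_of 0.18 [ 637.8 -465.8    1.2]
wrist carrier search_frame 0.69 [ 557.6 -132.   185.6]
wrist carrier search_frame 0.59 [575.3 -84.5 222. ]
wrist bottle place_of 0.97 [569.9 -77.5 170.4]
wrist bottle place_of 0.91 [ 584.5 -169.9  162.4]
wrist bottle place_of 0.6 [ 493.2 -183.4  166.7]
wrist bottle place_of 0.59 [477.1 -97.6 163.3]
wrist bottle search_frame 0.74 [498.2 -95.8 179. ]
wrist bottle search_frame 0.63 [573.7 -81.8 222.3]
wrist bottle search_frame 0.62 [ 512.5 -176.4  175.7]
wrist bottle search_frame 0.57 [ 588.4 -163.1  215.6]
{'t': 17.4, 'joints': [-0.364, 0.335, 1.687, -0.0, 1.12, 1.053], 'eef_pos': [531.573, -132.102, 280.106], 'tcp_rot': [3.142, 0.0, 0.154], 'ft_force': [-1.209, -0.067, -5.388], 'moment': [0.013, 0.028, -0.022], 'opening': 0.15, 'grip_force': 29.979}
```

View pics/c6.png

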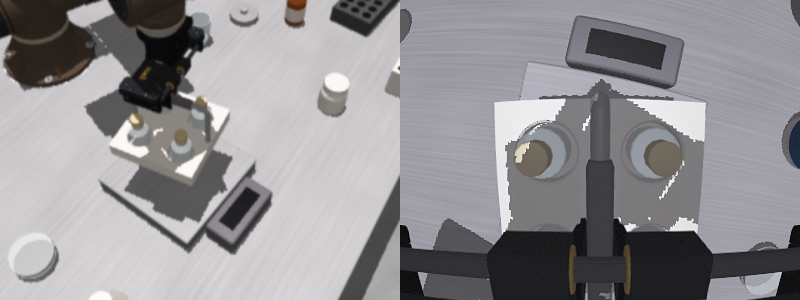

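The carrier hangs level about 12 cm above the scale with four bottles found in it, and it is steady. Handing in.

```bash
python3 -c "
from cell import env
print(env.job_done())"
```

```text
the job is handed in; nothing more can be done
None
```

The left-over bottle stands in the carrier's empty pocket, and the arm is holding the carrier by its handle, level and steady, about 12 cm above the scale with all four bottles in it. I handed the job in at about 17.4 s.

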